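Raise the counterweighted guard and feed the offcut to the stop

TASK

Load the wood offcut into the feed jig: push the counterweighted guard arm up past its balance point so that it swings over and stays raised by itself, then push the offcut along its lane, under the raised guard, right up against the end stop. Only push with the fingers: do not lift or tip the offcut, leave the tin and the tools where they lie, and finish with the guard still up and the hand clear.

Things in the scene. Friction and masses are not known exactly. Their poses are not given: they have to be found in the camera images.
- jig: plywood feed jig, fixed to the bench. Origin on the bench surface at mid-lane, right below the lowered guard arm; x runs along the lane away from the robot, y left, z up. Base 12 mm thick, x -115 to +88 mm. Lane between two wooden rails 48 mm apart (tops at z 30 mm), open towards the robot; a steel end stop closes it, near face at x = +60 mm, top at z 48 mm
- lane_stop (a point): middle of the near face of the steel end stop, 30 mm above the bench; axes as the jig
- guard_hinge (a point): middle of the guard's hinge pin, between two steel cheeks, 130 mm left (jig +y) of mid-lane and 90 mm above the bench; the pin runs along the jig's x
- guard (a joint): angle of the guard arm: 0 lowered (arm level along jig -y), grows as it swings up in the jig's y-z plane; 1.6 fully raised on its stop, just past upright. It balances at about 0.68 rad: let go below that it falls back to 0, above it swings on to 1.6 by itself in 1 to 4 s, damped. Guard about 0.75 kg; 1 to 2 N upward at the grip raises it
- guard_grip (a point): middle of the black round grip sleeve (22 mm diameter, 60 mm long, ending 260 mm from the hinge) at the arm's free end, 230 mm from the hinge; lowered it is 90 mm above the bare bench. The 14 mm square aluminium arm lies on a wooden rest 42 mm inboard; a plate 40 mm wide hangs 59 mm below the arm over the lane; a steel counterweight, 42 mm across, stands on a 92 mm rod above the hinge
- offcut_center (a point): centre of the loose pale wood block, 80 mm long (lying along the lane), 42 wide, 36 high, about 0.1 kg, flat on the lane floor on the robot's side of the guard, centre 30 mm above the bench; at the start the centre is 57 to 73 mm before the jig origin, and 20 mm past it when against the end stop
- screw_tin: open round tin of screws, 66 mm across, 32 high, standing on the jig's base just left of the lane; origin under its centre
- wrench: steel adjustable wrench, 190x40x10 mm, lying near the front edge left of the jig's lane; origin under the centre
- sanding_block: black and grey sanding block, 110x58x30 mm, lying right of the jig; origin under the centre
- hammer: claw hammer, 294x148x28 mm, lying at the right; origin under the centre
- spanner_1: small steel spanner, 161x31x8 mm, lying at the right; origin under the centre
- tape_measure: orange tape measure, 32x93x64 mm, at the far right; origin under the centre
Not all that is in view belongs to the job. Of the things like the part that bears offcut_center, leave any that is turquoise; of the rest the larger one is meant.

How it is judged:
On the way, in this order (a step that is already met when the one before it is completed fails the run):
1. the guard arm is raised past its balance point, nearly upright, while the offcut still waits outside (value of joint guard above 1.45 rad and x of offcut_center in the frame of jig below -0.02 m), for 0.4 s.
2. the offcut is at the end stop with the guard still raised (value of joint guard above 1.45 rad and x of offcut_center in the frame of jig above 0.016 m), for 0.2 s.
At the end, for the whole second after the job is handed in: the guard arm stands raised on its own (joint above 1.45 rad) and the offcut lies flat in the lane within 4 mm of the end stop, with the hand clear (all of step 2 and x of offcut_center in the frame of jig below 0.024 m and y of offcut_center in the frame of jig between -0.008 and 0.008 m and angle between offcut_center's own z axis and vertical below 0.08 rad and height (world z) of offcut_center below 0.036 m); the robot touches nothing.
It fails at once if the offcut is lifted, carried or tipped (height (world z) of offcut_center above 0.042 m or angle between offcut_center's own z axis and vertical above 0.3 rad).
It fails at once if a bystander (tin, wrench, sanding block, hammer, spanner, tape measure) is moved more than 20 mm (distance of any of screw_tin, wrench, sanding_block, hammer, spanner_1, tape_measure from where it was at the start of the episode above 0.02 m).
It also fails if it takes over 51 s, if anything falls off the work surface, if the arm or the gripper's body presses on something with over 40 N, if the wrist force passes 120 N, or if a joint passes its speed limit or range.

ROBOT

A 7-joint arm with a two-finger parallel gripper is mounted at the origin on a cart in front of the work surface, level with it; the furniture and walls round the work are solid. World frame = base frame: x ahead of the robot, y to its left, z up, the work surface at z = 0. Lengths are in m, angles in rad, forces in N, time in s.
With the tool pointing down it reaches from about 0.4 to 0.875 m from the base axis. Payload 4.4 kg.
Tool frame: the origin (TCP) lies midway between the tips of the shut fingers; the grasp point (between the pads) lies 19 mm behind it (env.grasp_offset is the distance from the TCP to the grasp point, in m); z points along the fingers, y is the line along which they close (so a half turn about z gives the same grasp; the last joint's range is limited). The gripper opens to 85 mm and grips with 20 to 120 N. Pads are 22 mm wide; open, the fingers measure 114 mm over their backs; the gripper's body (76 mm by 85 mm) begins 54 mm behind the grasp point. The pads swing forward as they close: fully open they stand 13 mm farther back than shut.
Start: joints at [-0.066, 0.628, 0.038, 1.517, -0.027, 0.996, -0.02], TCP at [0.65, 0, 0.231] pointing down, gripper open.
Joint ranges: [-3.06, 3.06], [-0.37, 2.12], [-1.25, 1.32], [0.18, 2.47], [-1.1, 4.24], [0.23, 1.98], [-2.94, 2.94]. Speed limits (rad/s): [2.57, 2.57, 3.14, 3.14, 3.14, 3.14, 3.14].

INTERFACE

Orientations are given as a unit quaternion [w, x, y, z].
In Python, from plant import env, gripper_to, planner, eyes, order, readout gives the robot as it stands. The module is installed in compiled form; this text tells all that it offers. Calls block until the motion is done:
- env.move_ptp(position, orientation): joint-space move of the TCP to a pose.
- env.line_to(position, ori=None, speed=0.15, guard=None): straight line of the TCP; ori=None keeps the orientation; speed is the mean speed in m/s. With guard (N) it stops when the force on the tool has changed by that much, and returns True; else False.
- env.move_joints(angles): joint-space move.
- gripper_to(opening, grip_force=None): finger opening in m; grip_force is the grip in N (None keeps the last); returns when the fingers have stopped.
- env.dwell(seconds).
- planner.solve_ik(position, orientation): joint angles nearest the present ones, or None.
- eyes.capture(name): name is "scene" or "side" or "wrist"; returns the picture (480x640x3 uint8, red, green, blue); there is no depth.
- eyes.camera_info(name): a dict with "fovy" (degrees; the focal length in pixels is half the picture's height over the tangent of half this angle, whatever the lens; pixels are square), "cx", "cy" (the principal point, pixels), "cam_to_world" (4x4, takes a point from camera to world coordinates). Camera axes: x right, y down, z forward; pixel columns grow to the right and rows downward; lengths in m; the calibration is good to about 2 mm. A picture is of the moment at which its call begins: read the wrist's pose just before it. camera_info takes no time and is no camera call; for the wrist camera it gives the pose at the moment of the call.
A pose or a line that the arm cannot do raises env.IKError and nothing moves.
- order.hand_in(): hands the job in; it is judged then, once.
Readings, each from a call of its own:
- readout.current_clock(): time.
- readout.current_joints(): joint angles.
- readout.current_qd(): joint speeds.
- readout.current_tau(): joint torques, N m.
- readout.current_tcp_pos(): TCP position.
- readout.current_ee_rot(): TCP orientation.
- readout.current_ft_force(): force on the tool from outside, world axes, zero at the start.
- readout.current_wrist_torque(): the same for the moment, N m.
- readout.current_opening(): finger opening in m.
- readout.current_finger_force(): force on a finger pad.
Only numpy, scipy, OpenCV 4.12 (cv2) and the standard library are available. Lean on these libraries where they do the work, as an engineer would, in place of code of your own. Each camera call takes 0.05 s, during which the arm holds its last target. There are 200 camera calls.

## Working session

There is one attempt and no reset: what is moved stays moved. The work goes in short steps, each a Python script; the robot and the scene stay as the last script left them, time stands still between calls to the robot, and variables do not carry over. Pictures are saved under pics/ and viewed, at most 10 in all, crops included, and the job is handed in when it is done.

```bash
mkdir -p pics
cat > h.py <<'E'
import numpy as np, cv2
from plant import env, gripper_to, planner, eyes, order, readout
def ray(info,u,v):
    f=240/np.tan(np.radians(info["fovy"])/2); T=np.array(info["cam_to_world"])
    d=T[:3,:3]@np.array([(u-info["cx"])/f,(v-info["cy"])/f,1]); return T[:3,3],d/np.linalg.norm(d)
def onz(info,u,v,z):
    o,d=ray(info,u,v); return o+d*(z-o[2])/d[2]
def tri(i1,p1,i2,p2):
    A=np.zeros((3,3));b=np.zeros(3); R=[ray(i1,*p1),ray(i2,*p2)]
    for o,d in R:
        P=np.eye(3)-np.outer(d,d);A+=P;b+=P@o
    x=np.linalg.solve(A,b); return x,[np.linalg.norm((np.eye(3)-np.outer(d,d))@(x-o)) for o,d in R]
def snap(n,f):
    i=eyes.camera_info(n); im=eyes.capture(n); cv2.imwrite(f"pics/{f}.png",im[:,:,::-1]); return i,im
def proj(info,p):
    f=240/np.tan(np.radians(info["fovy"])/2); T=np.linalg.inv(np.array(info["cam_to_world"]))
    c=T[:3,:3]@np.array(p)+T[:3,3]; return info["cx"]+f*c[0]/c[2], info["cy"]+f*c[1]/c[2]
E
python3 - <<'E'
from h import *
for n in("scene","side","wrist"):
    i,_=snap(n,n+"0"); print(n,i["fovy"],i["cx"],i["cy"],np.round(i["cam_to_world"],3).tolist())
print(readout.current_clock(),readout.current_ee_rot())
E
```

```text
scene 52.05304614135903 314.8202721240951 232.04255332122347 [[-0.528, -0.344, 0.777, -0.718], [-0.849, 0.226, -0.477, 0.755], [-0.012, -0.911, -0.411, 0.715], [0.0, 0.0, 0.0, 1.0]]
side 49.35478695479386 320.2764598819911 232.44313128532966 [[0.812, -0.298, 0.503, -0.14], [-0.584, -0.435, 0.686, -0.836], [0.014, -0.85, -0.526, 0.754], [0.0, 0.0, 0.0, 1.0]]
wrist 70.82078076234166 315.55927223357673 237.1672200339061 [[1.0, 0.001, -0.003, 0.651], [-0.0, -0.951, -0.309, 0.078], [-0.003, 0.309, -0.951, 0.373], [0.0, 0.0, 0.0, 1.0]]
0.15 [-5.19387862e-04  7.07109729e-01  7.07103454e-01 -5.16578978e-04]
```

View pics/scene0.png

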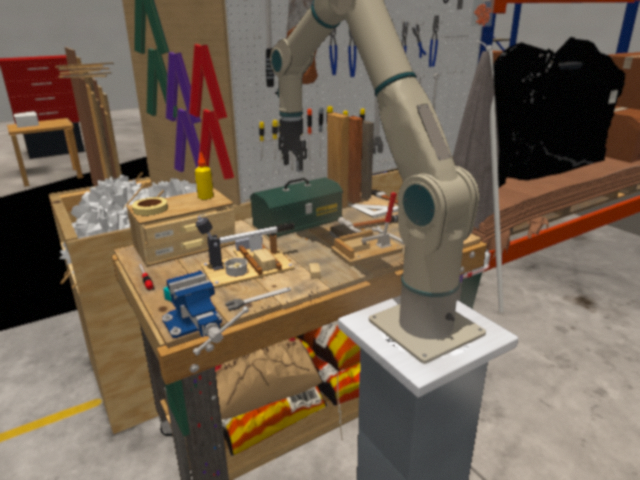

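View pics/side0.png

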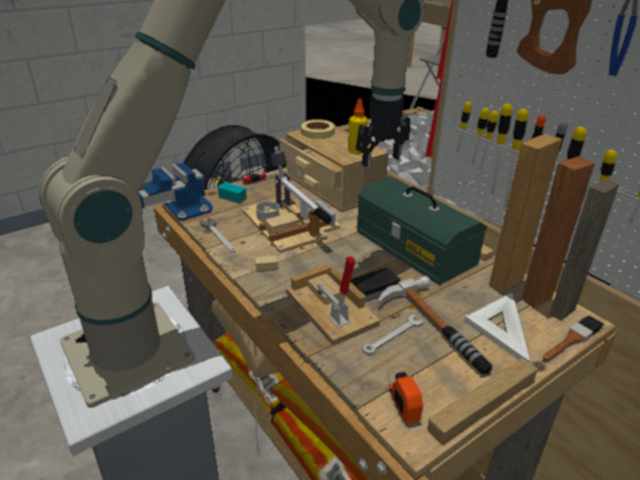

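The scene view shows the jig at about (245,262), with the grip near (270,243) and a loose pale block at (315,270). The side view shows the jig at about (290,220), the grip at (325,213), the pale block at (266,262) and a turquoise block at (232,190). I'll enlarge both.

Run:
```python
import cv2,numpy as np
a=cv2.imread("pics/scene0.png")[205:305,190:323];b=cv2.imread("pics/side0.png")[145:275,210:350]
f=lambda x:cv2.resize(x,None,fx=6,fy=6,interpolation=cv2.INTER_CUBIC)
cv2.imwrite("pics/c1.png",f(a));cv2.imwrite("pics/c2.png",cv2.resize(b,None,fx=4.5,fy=4.5,interpolation=cv2.INTER_CUBIC))
```

```text
(no output)
```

View pics/c1.png

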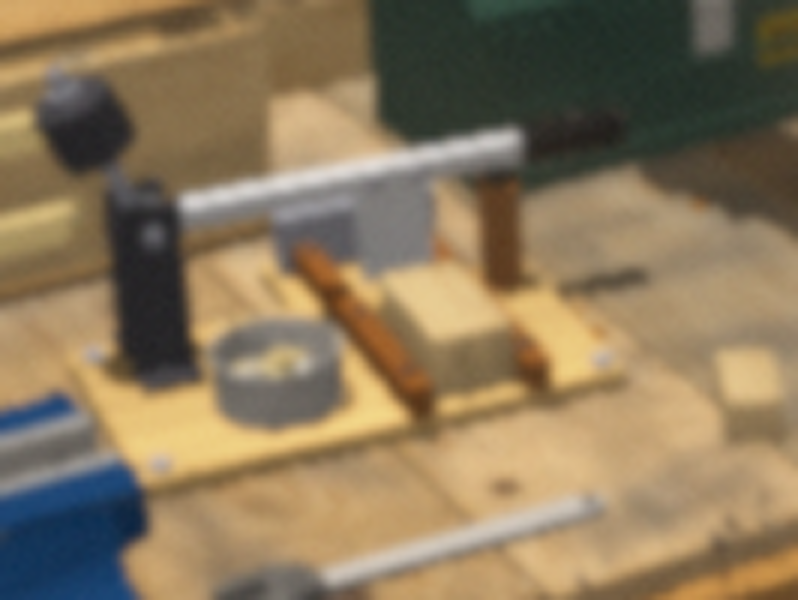

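View pics/c2.png

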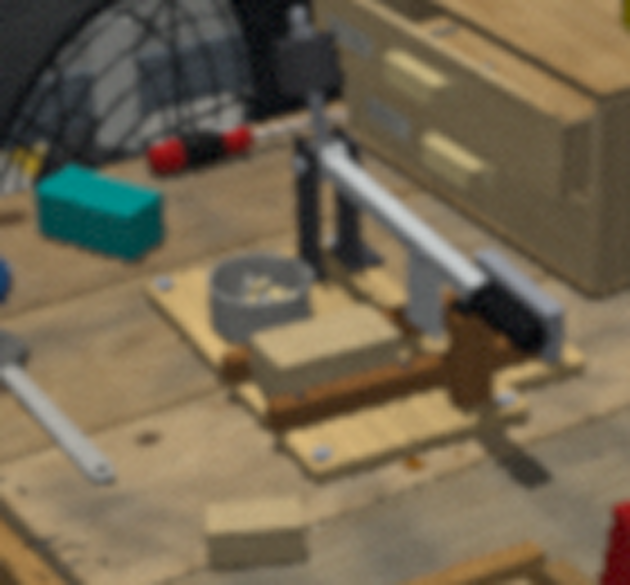

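View pics/wrist0.png

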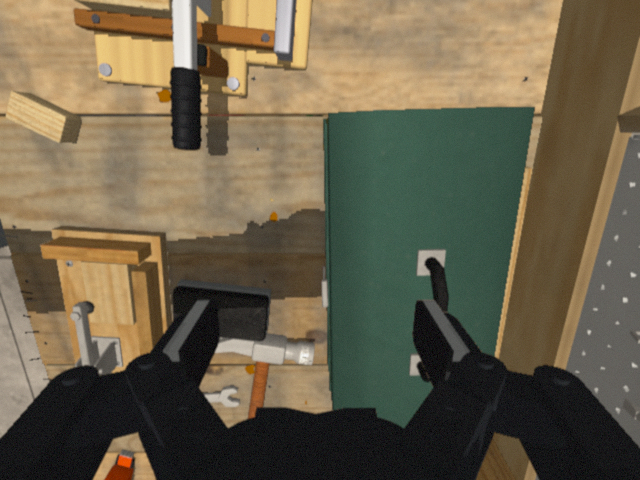

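Candidates like the offcut:
- **Pale block in the lane:** scene (264,258), side (282,223).
- **Small pale offcut on the bare bench:** scene (315,270), wrist (43,117).
- **Turquoise block:** side (232,192).

The one meant is the larger pale block, which lies in the lane on the robot's side of the guard. Both enlarged crops confirm this. Next I'll triangulate the key points.

Run:
```python
from h import *
S=eyes.camera_info("scene");D=eyes.camera_info("side");W=eyes.camera_info("wrist")
s=lambda u,v:(190+u/6-.4,205+v/6-.4); d=lambda u,v:(210+u/4.5-.4,145+v/4.5-.4)
def p(n,*a):
    x,e=tri(*a); print(n,np.round(x,4),np.round(e,4))
p("grip SW",S,s(575,138),W,(186,108)); p("grip DW",D,d(508,315),W,(186,108)); p("grip SD",S,s(575,138),D,d(508,315))
p("gripend SW",S,s(625,125),W,(187,147)); p("gripstart SW",S,s(525,145),W,(186,70))
p("weight",S,s(85,122),D,d(310,65)); p("armhinge",S,s(185,208),D,d(328,160))
p("block near-top-left",S,s(437,345),D,d(250,335)); p("block far top left",S,s(385,287),D,d(345,308))
p("block near top right",S,s(515,322),D,d(278,368)); p("block far top right",S,s(455,262),D,d(408,345))
p("scr",S,s(602,357),W,(234,84));p("scr2",D,d(320,453),W,(105,70));p("scr D",D,d(506,399),W,(234,84))
print("scr z12",onz(W,234,84,.012),onz(W,105,70,.012), onz(S,*s(95,352),.012),onz(S,*s(160,463),.012),onz(D,*d(162,283),.012))
print("rail W top z30",onz(W,76,17,.03),onz(W,275,38,.03))
print("tin",onz(S,*s(277,345),.032),onz(D,*d(260,275),.032))
```

```text
grip SW [0.5473 0.0907 0.0877] [0.0021 0.0021]
grip DW [0.5485 0.0933 0.0908] [0.0012 0.0012]
grip SD [0.5445 0.0909 0.0913] [0.0022 0.0022]
gripend SW [0.5451 0.0612 0.0887] [0.0018 0.0018]
gripstart SW [0.5512 0.1181 0.0891] [0.0018 0.0018]
weight [0.5724 0.3428 0.1479] [0.0005 0.0005]
armhinge [0.5584 0.3026 0.0992] [0.0017 0.0017]
block near-top-left [0.4506 0.2207 0.0468] [0.0019 0.0019]
block far top left [0.5155 0.2167 0.0482] [0.0001 0.0001]
block near top right [0.4457 0.1794 0.0481] [0.0002 0.0002]
block far top right [0.5303 0.1695 0.042 ] [0.0014 0.0014]
scr [ 0.5478  0.1036 -0.0404] [0.0236 0.0236]
scr2 [0.4458 0.1322 0.0137] [0.0019 0.0019]
scr D [0.5693 0.12   0.0134] [0.0023 0.0023]
scr z12 [0.57063417 0.11852435 0.012     ] [0.44637828 0.13103938 0.012     ] [0.59632644 0.34383401 0.012     ] [0.47125355 0.3579175  0.012     ] [0.46920078 0.36503455 0.012     ]
rail W top z30 [0.43915908 0.17078369 0.03      ] [0.61428498 0.15427246 0.03      ]
tin [0.51624084 0.27660534 0.032     ] [0.50898574 0.30700672 0.032     ]
```

The triangulation puts the grip at about (0.547, 0.092, 0.09), jig yaw at about -0.10 rad and the jig origin at about (0.5575, 0.1915). The block top is at about z 0.047 and its centre is at jig x of about -0.069, all consistent with the text. Next I'll check inverse kinematics (IK) for a tilted push under the grip, then go to the pre-pose.

```bash
cat >> h.py <<'E'
from scipy.spatial.transform import Rotation as R
O=np.array([.5575,.1915,0]); YAW=-.10; J=R.from_euler("z",YAW).as_matrix()
w=lambda x,y,z: O+J@np.array([x,y,z])
def quat(tx,tz):  # tool x, z axes in jig frame
    tx,tz=np.array(tx,float),np.array(tz,float); M=J@np.c_[tx,np.cross(tz,tx),tz]
    q=R.from_matrix(M).as_quat(); return q[[3,0,1,2]]
AL=np.radians(50); d=np.array([np.sin(AL),-np.cos(AL)]); n=np.array([np.cos(AL),np.sin(AL)])
QT=quat([0,np.cos(AL),np.sin(AL)],[0,np.sin(AL),-np.cos(AL)])
S=.030
def T(th,gap=0):  # TCP (jig y,z) touching the arm from below at angle th
    un=np.array([-np.sin(th),-np.cos(th)]); u=np.array([-np.cos(th),np.sin(th)]); H=np.array([.13,.09])
    if th<np.pi/2-AL: c=H+.26*u+.011*un+S*d
    else: c=H+(.26-S)*u+.011*un
    return c-(.011+gap)*n
P=lambda t,x=0: w(x,*t)
QD=quat([-1,0,0],[0,0,-1])
E
python3 - <<'E'
from h import *
pts={"pre":P(T(0,.010)-.11*d),"under":P(T(0,.010))}
for th in(.0,.4,.7,.9):pts[th]=P(T(th))
for k,p in pts.items():
    q=planner.solve_ik(p,QT); print(k,np.round(p,3),None if q is None else np.round(q,2))
for x in(-.14,-.035):print(x,np.round(planner.solve_ik(w(x,0,.03),QD),2))
env.move_ptp(pts["pre"],QT); gripper_to(0.0); print(readout.current_clock(),readout.current_opening())
i,_=snap("wrist","w1"); 
a=snap("side","s1")[1][100:330,150:470,::-1]; cv2.imwrite("pics/s1c.png",cv2.resize(a,None,fx=2.4,fy=2.4))
E
```

```text
pre [ 0.537 -0.012  0.114] [ 0.75  0.93 -0.49  1.85 -0.62  0.82  0.81]
under [0.545 0.072 0.044] [ 0.68  1.08 -0.59  1.91 -0.67  0.56  0.84]
0.0 [0.546 0.078 0.051] [ 0.67  1.06 -0.59  1.92 -0.68  0.56  0.84]
0.4 [0.548 0.094 0.153] [ 0.62  0.85 -0.55  1.93 -0.76  0.7   0.76]
0.7 [0.552 0.132 0.221] [ 0.54  0.72 -0.53  1.93 -0.82  0.77  0.68]
0.9 [0.555 0.163 0.255] [ 0.48  0.66 -0.52  1.92 -0.85  0.8   0.62]
-0.14 [-0.42  0.74 -0.14  2.17  0.38  0.26  0.58]
-0.035 [-0.27  0.8  -0.21  1.92  0.34  0.46  0.75]
1.8667 -1.4581817146675916e-05
```

View pics/s1c.png

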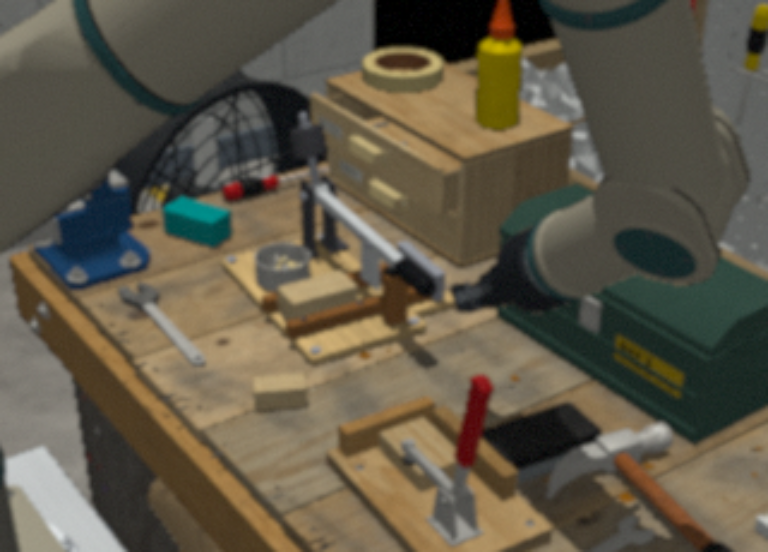

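View pics/w1.png

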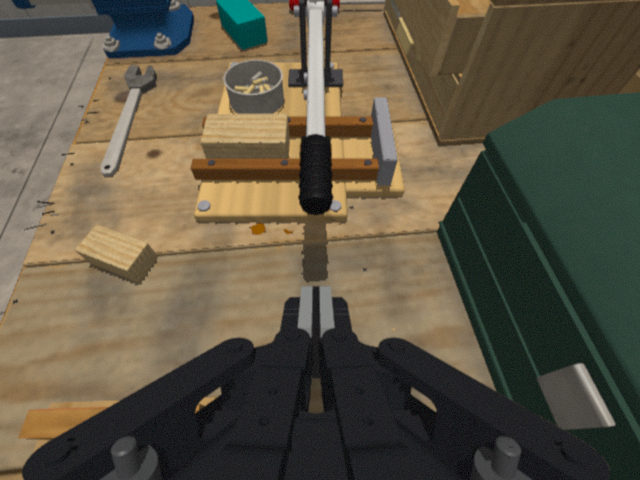

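The wrist view shows the grip end at (315,212), in line with the shut fingers at (317,290), and the path under it is free. The side view shows the hand clear of the toolbox. Now I'll slide under and lift.

Run:
```python
from h import *
print(env.line_to(P(T(0,.010)),speed=.08,guard=12), readout.current_tcp_pos(), readout.current_ft_force())
for th in(0,.2,.4,.6,.7,.8,.88):
    s=env.line_to(P(T(th)),speed=.10,guard=25)
    print(th,s,np.round(readout.current_tcp_pos(),3),np.round(readout.current_ft_force(),1),readout.current_clock())
    if s: break
env.dwell(1.5)
a=snap("side","s2")[1][60:330,150:470,::-1]; cv2.imwrite("pics/s2c.png",cv2.resize(a,None,fx=2.2,fy=2.2))
```

```text
False [0.54575708 0.07101593 0.04375808] [ 0.14747878  1.03879434 -0.36242482]
0 False [0.546 0.078 0.052] [-0.2  0.2 -0.5] 3.7417
0.2 False [0.547 0.081 0.103] [-0.4 -0.2 -0.1] 4.4083
0.4 False [0.548 0.094 0.153] [-0.5  1.  -0.3] 5.075
0.6 False [0.55  0.117 0.2  ] [-0.8  0.5  0.6] 5.7417
0.7 False [0.552 0.132 0.222] [-0.1 -0.7 -0.5] 6.15
0.8 False [0.553 0.147 0.24 ] [ 0.1 -0.   0.1] 6.5333
0.88 False [0.554 0.16  0.252] [-0.6 -0.9  0.2] 6.8667
```

View pics/s2c.png

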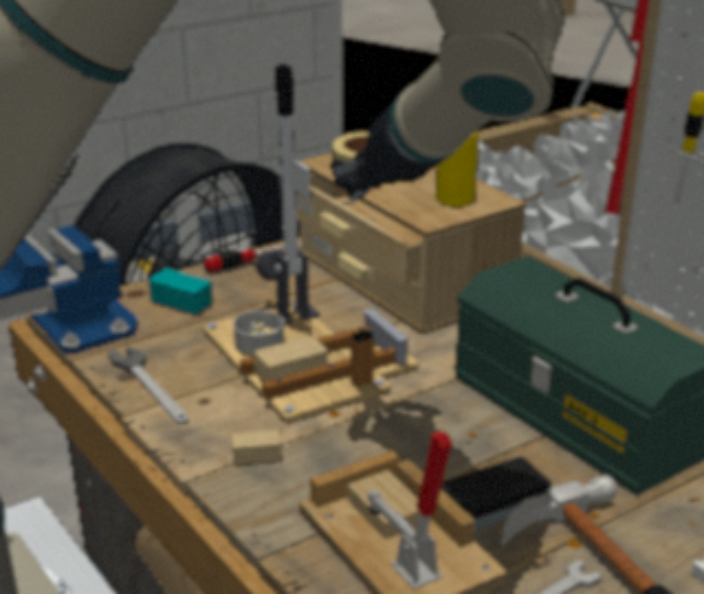

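The picture shows the guard upright, with the grip at (285,80) in the crop. The block is still waiting at (290,355), and nothing else has moved. Next I'll retreat, then go to a hover behind the block and look at lane alignment.

Run:
```python
from h import *
p=readout.current_tcp_pos(); env.line_to(P(np.array([-.15,.30])),speed=.2)
for x,z in((-.135,.16),(-.135,.03),(-.03,.03)):
    q=planner.solve_ik(w(x,0,z),QD); print(x,z,None if q is None else np.round(q,2))
env.move_ptp(w(-.135,0,.16),QD); print(readout.current_clock(),readout.current_joints().round(2))
i,_=snap("wrist","w3")
for p in((-.109,0.021,.048),(-.109,-.021,.048),(-.115,.024,.03),(-.115,-.024,.03)): print(p,np.round(proj(i,w(*p))))
```

```text
-0.135 0.16 [-0.21  0.51 -0.43  2.07  0.35  0.63  0.59]
-0.135 0.03 [-0.44  0.74 -0.11  2.16  0.29  0.26  0.67]
-0.03 0.03 [-0.26  0.81 -0.23  1.9   0.37  0.47  0.73]
10.2417 [-0.21  0.51 -0.42  2.07  0.35  0.63  0.59]
(-0.109, 0.021, 0.048) [344. 262.]
(-0.109, -0.021, 0.048) [292. 262.]
(-0.115, 0.024, 0.03) [346. 248.]
(-0.115, -0.024, 0.03) [290. 248.]
```

View pics/w3.png

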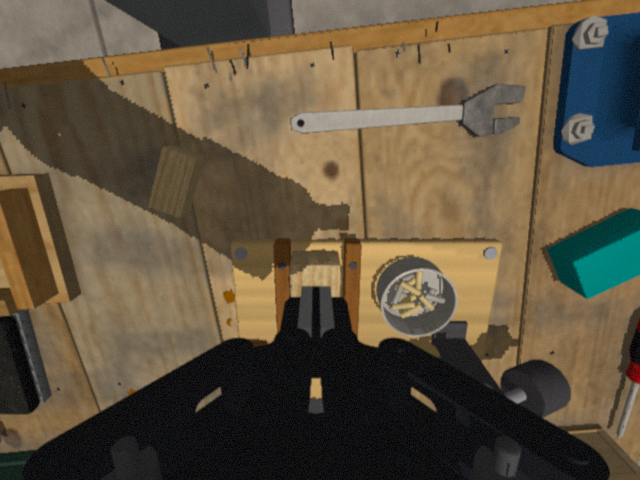

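The rails' inner edges at (290,245) and (346,245) match the prediction, and so does the block's near top edge at v≈263, so the lane estimate holds. Now I'll descend and push.

Run:
```python
from h import *
jx=lambda: np.round(J.T@(np.array(readout.current_tcp_pos())-O),4)
s=env.line_to(w(-.135,0,.028),speed=.08,guard=10); print(s,jx(),readout.current_ft_force())
if not s:
    s=env.line_to(w(-.05,0,.028),speed=.04,guard=12); print(s,jx(),readout.current_ft_force())
    if not s:
        s=env.line_to(w(-.020,0,.028),speed=.02,guard=8); print(s,jx(),readout.current_ft_force())
print(readout.current_clock())
a=snap("side","s4")[1][60:330,150:470,::-1]; cv2.imwrite("pics/s4c.png",cv2.resize(a,None,fx=2.2,fy=2.2))
```

```text
False [-1.347e-01  1.000e-04  2.840e-02] [-0.39759038  0.10921503  0.13428011]
False [-0.0501  0.      0.028 ] [ 0.60272088 -0.08164729  0.05065731]
True [-0.0316 -0.0004  0.0274] [ 0.51344327  0.13287979 -0.14540427]
15.3583
```

View pics/s4c.png

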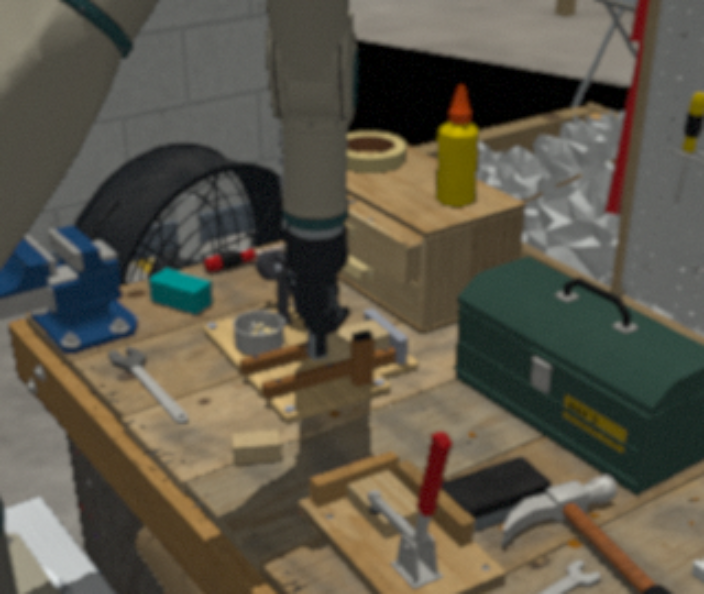

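The push stopped on contact at jig x -0.0316. The finger face is then at -0.0206, against -0.020 expected with the block on the stop. I've used all ten picture views, so I'll retreat and verify numerically. I'll check the grip colour at its raised position and an edge profile along the lane.

Run:
```python
from h import *
env.line_to(w(-.10,0,.028),speed=.1); env.line_to(w(-.10,0,.20),speed=.15)
env.move_ptp(P(np.array([-.20,.30]),-.06),QD); env.dwell(.3)
print(readout.current_clock(),readout.current_ft_force())
a0=cv2.imread("pics/side0.png")[:,:,::-1]; s2=cv2.imread("pics/s2.png")[:,:,::-1]
D,im=snap("side","s5"); 
g=w(0,.13+.03*.23,.32); u,v=map(int,proj(D,g)); print("grip px",u,v,im[v-2:v+3,u-2:u+3].mean((0,1)).round(),s2[v-2:v+3,u-2:u+3].mean((0,1)).round())
b=cv2.absdiff(np.ascontiguousarray(im),np.ascontiguousarray(s2))[90:150,255:310]; print("grip diff vs s2 mean",b.mean())
def prof(I,y,z):
    return [int(cv2.getRectSubPix(I.astype(np.uint8),(3,3),tuple(map(float,proj(D,w(x,y,z))))).mean()) for x in np.arange(-.13,.075,.006)]
print("top centre now/before");print(prof(im,0,.048));print(prof(s2,0,.048))
W,wi=snap("wrist","w5");
```

```text
18.7417 [ 1.09379547 -0.27212253 -0.42816484]
grip px 279 100 [11. 12. 13.] [11. 12. 13.]
grip diff vs s2 mean 4.985757575757575
top centre now/before
[79, 78, 71, 69, 73, 74, 74, 74, 76, 77, 76, 78, 78, 75, 72, 75, 77, 84, 116, 152, 157, 156, 155, 155, 137, 106, 99, 101, 114, 139, 151, 146, 144, 143, 127]
[80, 79, 81, 104, 146, 159, 159, 158, 157, 158, 157, 158, 159, 158, 156, 155, 149, 115, 84, 78, 79, 78, 79, 78, 73, 62, 55, 51, 59, 68, 74, 94, 132, 145, 129]
```

Both checks pass:
- **Guard:** the grip's black is still at its raised position, (279,100).
- **Offcut:** its near edge moved about 88 mm, which puts the centre at about +0.019, against the stop.

The hand is clear, so I'm handing in.

```bash
python3 -c "
from h import *
print(order.hand_in(),readout.current_clock())"
```

```text
the job is handed in; nothing more can be done
the job is handed in; nothing more can be done
```

The job is handed in (verdict not shown): the guard stands raised on its own, the offcut's centre measures about +0.019 m, against the end stop, and the hand is clear after about 19 s of the 51 s allowed.

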